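# Set the stop collar on a sound-cart stand to its fork gauge

## Task

Set the brass stop collar on the grey stand to the height of the blue gauge: stand the blue fork gauge on the stand's base plate with its slot pushed fully home on the threaded rod and let it go, then spin the knurled collar down by turning it clockwise until it just nips the gauge, finger-tight and gently, never jammed. Leave the blue gauge nipped in place with the gripper clear, and do not disturb the orange gauge, the battery or the red tape roll.

Things in the scene. Friction and masses are not known exactly. Their poses are not given: they have to be found in the camera images.
- rod_foot (a point): Where the axis of the upright threaded steel rod (diameter 14 mm, top end 94 mm above this point) meets the top face of the stand's grey square base plate (150 x 150 x 18 mm, fixed to the table, so this point is 18 mm above the table). z up, x and y along the plate's edges.
- collar: Knurled brass collar on the rod, diameter 44 mm, height 36 mm; the lowest 4 mm is a black rubber washer that does not turn and yields 1 mm per 80 N. Origin at the centre of its underside on the rod axis, z up. Right-hand quick thread: goes down 16 mm per turn clockwise seen from above (2.55 mm per rad). Its underside starts 46 to 49 mm above the base plate; the rod stands 9 to 12 mm out of its top, at the end 18 mm.
- collar_grip (a point): On the collar's axis, 24 mm above its underside: height to grip it across its diameter from above, fingertips staying above its underside; it rises and sinks with the collar. Thread friction takes 0.05 N m to turn and holds it where left; each newton of nip adds about 0.0025 N m while turning (at rest the friction can hide it); the nip grows about 14 N per 0.1 rad.
- blue_gauge_seat (a point): Blue fork gauge, 40 mm tall, upright on the table: point on its underside where the rod axis lies when fully home (the slot's closed end is 7 mm behind it). x points out of the open slot, z up. Slot 22 mm wide; prongs 9 mm thick, ending at x = +22 mm; solid head 40 mm wide, x = -7 to -40 mm; tail 20 mm wide, x = -39 to -105 mm.
- blue_gauge_tail (a point): Centre of the blue gauge's tail where it is best gripped across its 20 mm width: 75 mm behind the seat point (x = -75 mm), half-way up (20 mm above its underside). Same axes as the seat point. The tail is solid and heavy, the fork light: 0.3 kg, centre of mass at x = -61 mm.
- blue_gauge: The blue fork gauge itself; origin and axes the same as its seat point.
- orange_gauge_tail (a point): The orange fork gauge, like the blue one but 30 mm tall; this point is the centre of its tail, 15 mm above its underside. A bystander: leave it alone.
- tape_roll: Bystander: roll of red tape, 90 mm across, 24 mm tall, origin under its centre.
- battery: Bystander: black battery block, 40 x 70 x 20 mm, origin under its centre.
There are look-alikes about, which are no part of the job. What is shaped like the blue_gauge but pink, purple or turquoise is not meant.

How it is judged:
On the way:
1. the blue gauge stands on the base plate, slot fully home on the rod, let go, the collar still clear of it (x of rod_foot in the frame of blue_gauge_seat between -0.004 and 0.004 m and y of rod_foot in the frame of blue_gauge_seat between -0.006 and 0.006 m and z of blue_gauge_seat in the frame of rod_foot between -0.003 and 0.003 m and angle between blue_gauge's own z axis and vertical below 0.05 rad and contact force between collar and blue_gauge below 0.2 N and contact force between the fingers and blue_gauge below 0.1 N), for 0.2 s.
At the end, for the whole second after the job is handed in: The blue gauge stands flat on the base plate (within 3 mm, upright within 0.05 rad) with the rod within 4 mm of fully home along the slot and 6 mm across it, the collar bears on its top with 1 to 20 N, and collar and gauge are at rest (x of rod_foot in the frame of blue_gauge_seat between -0.004 and 0.004 m and y of rod_foot in the frame of blue_gauge_seat between -0.006 and 0.006 m and z of blue_gauge_seat in the frame of rod_foot between -0.003 and 0.003 m and angle between blue_gauge's own z axis and vertical below 0.05 rad and contact force between collar and blue_gauge between 1 and 20 N and linear speed of blue_gauge below 0.01 m/s and linear speed of collar below 0.005 m/s); the robot touches nothing.
It fails at once if the collar is jammed on the blue gauge with more than 25 N (contact force between collar and blue_gauge above 25 N).
It fails at once if the orange gauge is moved more than 15 mm (distance of orange_gauge_tail from where it was at the start of the episode above 0.015 m).
It fails at once if the battery or the tape roll is moved more than 15 mm (distance of any of tape_roll, battery from where it was at the start of the episode above 0.015 m).
It also fails if it takes over 72 s, if anything falls off the work surface, if the arm or the gripper's body presses on something with over 40 N, if the wrist force passes 120 N, or if a joint passes its speed limit or range.

## Robot

A 6-joint arm with a two-finger parallel gripper is mounted at the origin on the work surface. World frame = base frame: x ahead of the robot, y to its left, z up, the work surface at z = 0. Lengths are in m, angles in rad, forces in N, time in s.
With the tool pointing down it reaches from about 0.425 to 0.95 m from the base axis. Payload 3.5 kg.
Tool frame: the origin (TCP) lies on the centre line of the jaws, within the pads' length; the fingertips stand 14 mm ahead of it and the grasp point (between the pads) lies 5 mm behind it (tips_ahead is the distance from the TCP to the fingertips, in m); y points along the fingers, z is the direction in which the jaws open and shut, and the axes are right-handed (so a half turn about y gives the same grasp; the last joint's range is limited). The gripper opens to 85 mm and grips with 20 to 120 N. Pads are 22 mm wide; open, the fingers measure 114 mm over their backs; the gripper's body (76 mm by 85 mm) begins 54 mm behind the grasp point. The pads swing forward as they close: fully open they stand 13 mm farther back than shut.
Start: joints at [-0.15, 0.286, 1.577, -0, 1.279, -0.15], TCP at [0.675, 0, 0.218] pointing down, gripper open.
Joint ranges: [-2.77, 2.77], [-0.9, 2.22], [0.21, 2.48], [-1.53, 4.67], [0.24, 2.81], [-2.84, 2.84]. Speed limits (rad/s): [2.79, 2.79, 3.14, 3.14, 3.14, 3.14].

## Interface

Orientations are given as a unit quaternion [x, y, z, w].
In Python, from plant import get_state, read_camera, sign_off, tips_ahead gives the robot as it stands.
- The arm moves only by the tool send_rows, never from a script. Its argument "plan" is a list of rows, each a list of 2 entries, a list of its own where there are three numbers: the shift along the tool's x, y, z in units of 12 cm (1.0 is 12 cm), then the turn, a rotation vector about the tool's x, y, z in units of 360 degrees (1.0 is 360 degrees). In form: [[[tx, ty, tz], [rx, ry, rz]], ...]. A call has 1 to 12 rows; each row shifts and turns the commanded pose from where the row before left it, along the tool's axes as they then stand; what a row does not reach is not made up. A row lasts 1/10 s, in which the tool goes at most 50 mm and 8.59 degrees, less where a joint would pass 70% of its speed; a pose out of reach is approached as far as the arm can. A call with a number of a shift or a turn outside -1 to 1 is refused whole. A call with a gripper value outside its range is refused whole. "gripper" is the closure, from 0 (fully open) to 1 (shut), set as the call begins (left out, the last holds). The fingers move at their own pace and stop on an object; "grip_force" is the grip in N (left out, the last holds). Time passes only in rows, so rows that do not move let the fingers close. It gives the time, the measured TCP pose, the force and the opening at its end, in the units of the state.
- get_state(): the state, without advancing time (a new reading comes with each control period).
- read_camera(name): name is "scene" or "side" or "wrist"; returns a dict with "img" (384x512x3 uint8, blue, green, red), "fx", "fy", "cx", "cy" (pixels), "world_from_camera" (4x4, takes a point from camera to world coordinates); the wrist camera has in their place "mount" (4x4, takes a point from camera to tool coordinates, whose origin is the TCP and whose axes are the tool frame's). Camera axes: x right, y down, z forward; pixel columns grow to the right and rows downward; lengths in m; the calibration is good to about 2 mm. A picture is of the moment at which its call begins: read the wrist's pose just before it. There is no depth.
- sign_off(): hands the job in, once; it reports no verdict.
The state is a dict: "time": time; "qpos": joint angles; "dq": joint speeds; "joint_efforts": joint torques, N m; "eef_pos": TCP position; "tcp_rot": TCP orientation; "contact_force": force on the tool from outside, world axes, zero at the start; "wrist_torque": the same for the moment, N m; "opening": opening from 0.0 (shut) to 1.0 (fully open).
Only numpy, scipy, OpenCV 4.12 (cv2) and the standard library are available. Lean on these libraries where they do the work, as an engineer would, in place of code of your own. Each camera call takes 0.05 s, during which the arm holds its last target. There are 200 camera calls.

## Working session

There is one attempt and no reset: what is moved stays moved. The work goes in short steps, Python scripts to look and compute and a tool call to move; the robot and the scene stay as the last step left them, time stands still between calls to the robot, and variables do not carry over. Pictures are saved under pics/ and viewed, about 8 in all and at most 12, crops included, and the job is handed in when it is done.

Besides the shell and the picture viewer there is one more tool, called after "Request:" by a JSON object that holds its "op" and its "data", one argument or row to a line. send_rows: Moves the arm, as the interface text tells. Its arguments: {"type":"object","properties":{"plan":{"type":"array"},"gripper":{"type":"number"},"grip_force":{"type":"number"}},"required":["plan"]}

```bash
ls; mkdir -p pics; python3 - <<'E'
from plant import *
import cv2,numpy as np
s=get_state(); print({k:np.round(v,4).tolist() for k,v in s.items()}, tips_ahead)
ims=[]
for n in ("scene","side"):
    c=read_camera(n); np.savez("cam_%s.npz"%n,**c); ims.append(c["img"]); print(n,c["fx"],c["cx"],c["cy"],np.round(c["world_from_camera"],3).tolist())
w=read_camera("wrist");print(np.round(w["mount"],4).tolist(),w["fx"])
cv2.imwrite("pics/scene.png",cv2.resize(ims[0],(800,600)))
cv2.imwrite("pics/side.png",cv2.resize(ims[1],(800,600)))
E
```

```text
pics
{'time': 0.0, 'qpos': [-0.15, 0.2872, 1.5782, -0.0, 1.2786, -0.15], 'dq': [0.0006, 0.0004, -0.0011, -0.0005, 0.0005, 0.0016], 'joint_efforts': [-0.0002, -40.5981, -29.2628, -0.0002, 0.0058, 0.0], 'eef_pos': [0.6743, 0.0001, 0.2163], 'tcp_rot': [-0.5005, 0.5007, -0.4993, 0.4995], 'contact_force': [0.6686, 0.6937, 0.1017], 'wrist_torque': [-0.0052, -0.0027, -0.0097], 'opening': 0.9999} 0.014
scene 353.3402536461661 259.12158454137756 191.9542027297341 [[-0.457, 0.755, -0.47, 1.07], [0.889, 0.386, -0.245, 0.314], [-0.004, -0.53, -0.848, 0.973], [0.0, 0.0, 0.0, 1.0]]
side 376.338269635644 257.00796221245224 194.9849884421566 [[-0.945, -0.237, 0.226, 0.32], [-0.327, 0.684, -0.652, 0.664], [0.0, -0.69, -0.724, 0.776], [0.0, 0.0, 0.0, 1.0]]
[[-0.0007, 0.946, 0.3241, -0.0837], [-0.0002, -0.3241, 0.946, -0.1573], [1.0, 0.0006, 0.0005, -0.0007], [0.0, 0.0, 0.0, 1.0]] 344.54165849573434
```

View pics/scene.png

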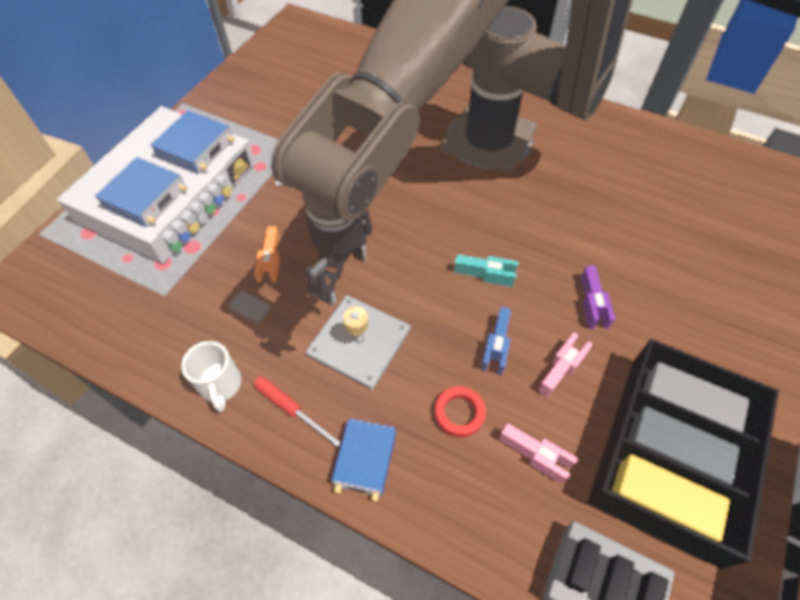

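View pics/side.png

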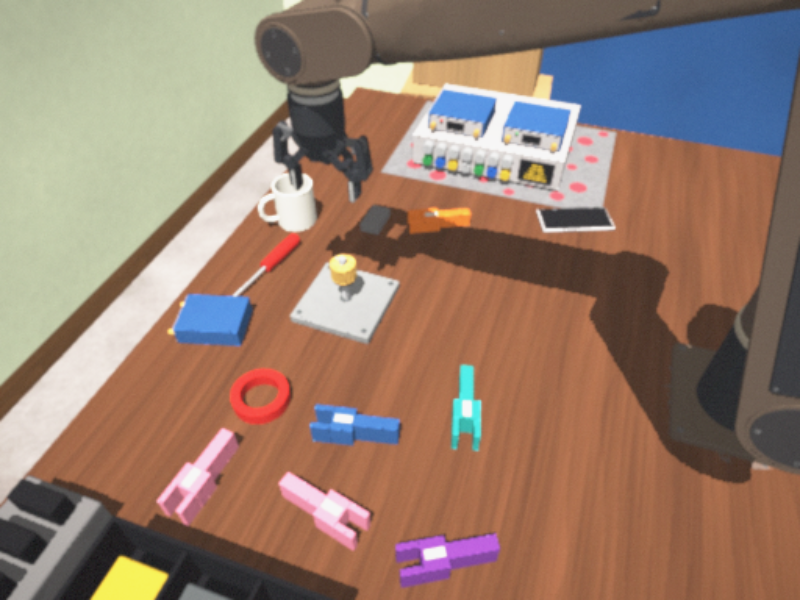

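```bash
cat > h.py <<'E'
import numpy as np,cv2
from scipy.spatial.transform import Rotation as R
def pose(s):
    T=np.eye(4);T[:3,:3]=R.from_quat(s["tcp_rot"]).as_matrix();T[:3,3]=s["eef_pos"];return T
def wfc(c,s=None): return c["world_from_camera"] if "world_from_camera" in c else pose(s)@c["mount"]
def cast(uv,c,T,z):
    uv=np.asarray(uv,float).reshape(-1,2)
    d=np.c_[(uv[:,0]-c["cx"])/c["fx"],(uv[:,1]-c["cy"])/c["fy"],np.ones(len(uv))]@T[:3,:3].T
    return T[:3,3]+d*((z-T[2,3])/d[:,2])[:,None]
def proj(P,c,T):
    p=(np.atleast_2d(P)-T[:3,3])@T[:3,:3]
    return np.c_[c["fx"]*p[:,0]/p[:,2]+c["cx"],c["fy"]*p[:,1]/p[:,2]+c["cy"]]
def rectify(img,c,T,z,x0,y0,w,h,res=.0005):
    "top view of plane z: row->x, col->y"
    X,Y=np.meshgrid(np.arange(x0,x0+h,res),np.arange(y0,y0+w,res),indexing="ij")
    uv=proj(np.c_[X.ravel(),Y.ravel(),np.full(X.size,z)],c,T).astype(np.float32)
    return cv2.remap(img,uv[:,0].reshape(X.shape),uv[:,1].reshape(X.shape),cv2.INTER_LINEAR)
def blue(i):
    h=cv2.cvtColor(i,cv2.COLOR_BGR2HSV); return cv2.inRange(h,(102,110,40),(122,255,255))
E
python3 - <<'E'
from h import *
C={n:dict(np.load(f"cam_{n}.npz")) for n in("scene","side")}
from plant import get_state
print(np.round(pose(get_state()),3))
for n,c in C.items():
    T=c["world_from_camera"]
    g=lambda u,v,z: np.round(cast([(u*.64,v*.64)],c,T,z)[0],3)
    if n=="scene": L=dict(plate=(358,340,.018),collar=(355,315,.1),tail=(504,318,.04),label=(498,343,.04),orange=(267,255,.03),batt=(250,306,.02),tape=(460,411,.024))
    else: L=dict(plate=(346,301,.018),collar=(343,262,.1),tail=(378,428,.04),label=(343,419,.04),orange=(440,219,.03),batt=(375,220,.02),tape=(260,396,.024))
    print(n,{k:g(*v).tolist() for k,v in L.items()})
    x0,y0=.55,-.05
# plate
    t=rectify(c["img"],c,T,.018,*( (g(*L["plate"])[0]-.12,g(*L["plate"])[1]-.12)),.24,.24)
    h=cv2.cvtColor(t,cv2.COLOR_BGR2HSV); m=cv2.inRange(h,(0,0,110),(180,45,255))
    m=cv2.morphologyEx(m,cv2.MORPH_OPEN,np.ones((9,9)))
    k=max(cv2.findContours(m,0,2)[0],key=cv2.contourArea); r=cv2.minAreaRect(k)
    o=g(*L["plate"])-.12
    print("plate",o[0]+r[0][1]*.0005,o[1]+r[0][0]*.0005,np.array(r[1])*.5,r[2])
c0=cast([(498*.64,335*.64)],C["scene"],C["scene"]["world_from_camera"],.04)[0]
o=c0-.1
M=None
for c in C.values():
    m=blue(rectify(c["img"],c,c["world_from_camera"],.04,o[0],o[1],.2,.2))
    m=cv2.morphologyEx(m,cv2.MORPH_CLOSE,np.ones((25,25)))if 0 else m
    ks=cv2.findContours(m,cv2.RETR_EXTERNAL,2)[0]; m[:]=0; cv2.drawContours(m,[max(ks,key=cv2.contourArea)],-1,255,-1)
    M=m if M is None else M&m
k=max(cv2.findContours(M,0,2)[0],key=cv2.contourArea); r=cv2.minAreaRect(k)
print("blue",o[0]+r[0][1]*.0005,o[1]+r[0][0]*.0005,np.array(r[1])*.5,r[2]); print(cv2.boxPoints(r)[:,::-1]*.0005+o[:2])
cv2.imwrite("pics/m.png",M)
E
```

```text
[[ 0.    -0.002  1.     0.674]
 [-1.     0.     0.     0.   ]
 [-0.    -1.    -0.002  0.217]
 [ 0.     0.     0.     1.   ]]
scene {'plate': [0.665, -0.001, 0.018], 'collar': [0.657, -0.005, 0.1], 'tail': [0.502, 0.235, 0.04], 'label': [0.558, 0.246, 0.04], 'orange': [0.581, -0.271, 0.03], 'batt': [0.698, -0.234, 0.02], 'tape': [0.709, 0.236, 0.024]}
plate 0.6623889770507813 -0.0022007141113281198 [154.27989197 154.33222961] 1.7992761135101318
side {'plate': [0.653, 0.005, 0.018], 'collar': [0.658, -0.007, 0.1], 'tail': [0.501, 0.244, 0.04], 'label': [0.555, 0.247, 0.04], 'orange': [0.557, -0.261, 0.03], 'batt': [0.686, -0.227, 0.02], 'tape': [0.697, 0.241, 0.024]}
plate 0.6559693603515625 0.0022221298217773577 [160.00106812 153.40849304] 1.3093899488449097
blue 0.5111142576135581 0.233829538089387 [58.21416473 16.09881783] 77.9052505493164
[[0.48433987 0.21986003]
 [0.4809667  0.2356015 ]
 [0.53788866 0.24779905]
 [0.54126182 0.23205759]]
```

Request:
{"op": "send_rows", "data": {
  "plan": [
    [[-0.28,0,-0.207],[0,0,0]],
    [[-0.28,0,-0.207],[0,0,0]],
    [[-0.28,0,-0.207],[0,0,0]],
    [[-0.28,0,-0.207],[0,0,0]],
    [[-0.28,0,-0.207],[0,0,0]],
    [[-0.28,0,-0.207],[0,0,0]],
    [[-0.28,0,-0.207],[0,0,0]]
  ]
}}

```text
time: 0.85
eef_pos: [0.4997, 0.2363, 0.2174]
tcp_rot: [-0.5, 0.5, -0.5, 0.5]
contact_force: [0.7, -0.2, 0.1]
opening: 0.998
```

Request:
{"op": "send_rows", "data": {
  "plan": [
    [[0,0,0],[0,-0.0236,0]],
    [[0,0,0],[0,-0.0236,0]],
    [[0,0,0],[0,-0.0236,0]],
    [[0,0,0],[0,-0.0236,0]],
    [[0,0,0],[0,-0.0236,0]],
    [[0,0,0],[0,-0.0236,0]],
    [[0,0,0],[0,-0.0236,0]],
    [[0,0,0],[0,-0.0236,0]],
    [[0,0,0],[0,-0.0236,0]],
    [[0,0,0],[0,-0.0236,0]],
    [[0,0,0],[0,-0.0236,0]],
    [[0,0,0],[0,-0.0236,0]]
  ]
}}

```text
time: 2.05
eef_pos: [0.5008, 0.2351, 0.2173]
tcp_rot: [0.703, 0.075, -0.076, -0.703]
contact_force: [-0.8, -0.5, -0.2]
opening: 0.998
```

```bash
python3 - <<'E'
from plant import *
from h import *
s=get_state(); w=read_camera("wrist"); np.savez("w1.npz",**w,T=pose(s)); print(np.round(pose(s),3),s["qpos"][[0,5]] if hasattr(s["qpos"],'shape') else s["qpos"])
T=pose(s)@w["mount"]
t=rectify(w["img"],w,T,.04,.42,.13,.24,.22)
cv2.imwrite("pics/w1.png",np.hstack([cv2.resize(w["img"],(512,384)),cv2.resize(t,None,fx=.6,fy=.6,dst=None) if 0 else cv2.resize(t,(288,384))]))
E
```

```text
[[ 0.977 -0.001 -0.213  0.501]
 [ 0.213 -0.     0.977  0.235]
 [-0.001 -1.    -0.     0.217]
 [ 0.     0.     0.     1.   ]] [ 0.25558417 -1.52991882]
```

View pics/w1.png

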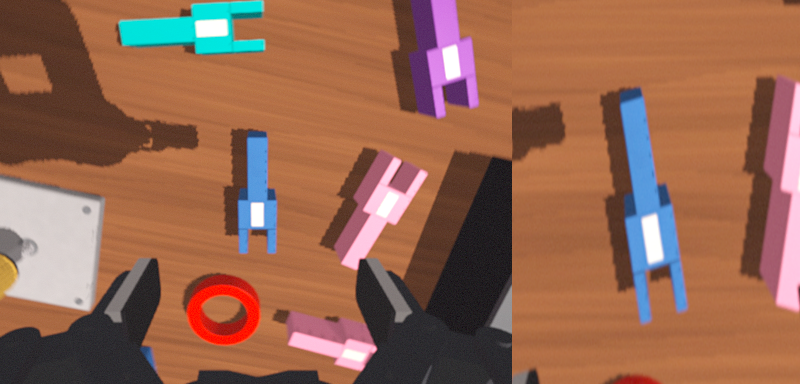

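```bash
cat >> h.py <<'E'
def gauge(w,T,c0,z):
    "seat xy, axis angle of blue gauge whose top is at z, seen from behind its tail"
    o=np.array(c0)-.12
    m=blue(rectify(w["img"],w,T,z,o[0],o[1],.24,.24))
    m=cv2.morphologyEx(m,cv2.MORPH_OPEN,np.ones((5,5)))
    k=max(cv2.findContours(m,cv2.RETR_EXTERNAL,2)[0],key=cv2.contourArea)
    r=cv2.minAreaRect(k); b=cv2.boxPoints(r)[:,::-1]*.0005+o
    e=[b[1]-b[0],b[2]-b[1]]; L=max(e,key=np.linalg.norm); W=min(e,key=np.linalg.norm)
    a=L/np.linalg.norm(L); a=a*np.sign(a@T[:2,1])   # along image down
    P=k[:,0,::-1]*.0005+o; s=P@a; n=np.array([-a[1],a[0]]); v=P@n
    # refine direction from head sides/tail sides mid-line: tail part
    tail=(s<s.max()-.075)&(s>s.min()+.012)
    mid=lambda q:(v[q].max()+v[q].min())/2
    fr=s>s.max()-.02
    vt,vf=mid(tail),mid(fr)
    ang=np.arctan2(a[1],a[0])+np.arctan2(vf-vt,.09)
    ax=np.array([np.cos(ang),np.sin(ang)])
    front=a*s.max()+n*vf
    return front-.022*ax, ang, np.linalg.norm(L),np.linalg.norm(W),(np.ptp(v[tail]))
def delta(s,xyz,ang):
    "tool-frame shift (units) and turn about tool y (units) to TCP xyz with tool x at heading ang"
    T=pose(s); d=T[:3,:3].T@(np.array(xyz)-T[:3,3])/.12
    cur=np.arctan2(T[1,0],T[0,0]); t=-((ang-cur+np.pi)%(2*np.pi)-np.pi)/(2*np.pi)
    return np.round(d,4),round(t,4)
E
python3 - <<'E'
from h import *
from plant import get_state
w=dict(np.load("w1.npz")); T=w["T"]@w["mount"]
g=gauge(w,T,(.53,.24),.04); print(g)
seat,ang=g[:2]; tail=seat-.075*np.array([np.cos(ang),np.sin(ang)])
print(tail,np.degrees(ang),delta(get_state(),[*tail,.1],ang))
# plate corners cue
t=cast([(105,197),(93,311)],w,T,.018);print(t)
E
```

```text
(array([0.57920966, 0.25167312]), np.float64(0.21901734596743477), np.float64(0.1317701158515375), np.float64(0.039788070081290636), np.float64(0.01958601084295737))
[0.50600131 0.23537783] 12.548769564090613 (array([ 0.0431,  0.9778, -0.0074]), np.float64(-0.0001))
[[0.58164852 0.08088041 0.018     ]
 [0.73685095 0.07740015 0.018     ]]
```

Request:
{"op": "send_rows", "data": {
  "plan": [
    [[0.0431,0.33,-0.0074],[0,0,0]],
    [[0,0.33,0],[0,0,0]],
    [[0,0.33,0],[0,0,0]],
    [[0,0.3,0],[0,0,0]],
    [[0,0.22,0],[0,0,0]],
    [[0,0.11,0],[0,0,0]],
    [[0,0,0],[0,0,0]]
  ],
  "gripper": 0.3
}}

```text
time: 2.8
eef_pos: [0.5047, 0.2349, 0.0212]
tcp_rot: [0.704, 0.071, -0.075, -0.703]
contact_force: [0.3, 0.0, -0.6]
opening: 0.694
```

Request:
{"op": "send_rows", "data": {
  "plan": [
    [[0,0,0],[0,0,0]],
    [[0,0,0],[0,0,0]],
    [[0,0,0],[0,0,0]],
    [[0,0,0],[0,0,0]],
    [[0,0,0],[0,0,0]],
    [[0,0,0],[0,0,0]]
  ],
  "gripper": 1,
  "grip_force": 50
}}

```text
time: 3.4
eef_pos: [0.5079, 0.2358, 0.0255]
tcp_rot: [-0.703, -0.075, 0.072, 0.703]
contact_force: [-0.7, -0.3, 5.8]
opening: 0.184
```

Request:
{"op": "send_rows", "data": {
  "plan": [
    [[0,-0.2,0],[0,0,0]],
    [[0,-0.3,0],[0,0,0]],
    [[0,-0.3,0],[0,0,0]],
    [[0,0,0],[0,0,0]]
  ]
}}

```text
time: 3.8
eef_pos: [0.5101, 0.2365, 0.1253]
tcp_rot: [-0.703, -0.078, 0.07, 0.704]
contact_force: [1.7, 0.7, -1.6]
opening: 0.183
```

```bash
python3 - <<'E'
from plant import *
from h import *
s=get_state(); w=read_camera("wrist"); T=pose(s)@w["mount"]; print(np.round(pose(s),4),s["contact_force"])
c=read_camera("side"); np.savez("s2.npz",**c)
cv2.imwrite("pics/w2.png",np.hstack([cv2.resize(w["img"],(400,300)),cv2.resize(c["img"][190:340,150:350],(400,300))]))
print(delta(s,[.53,0,s["eef_pos"][2]],0))
E
```

```text
[[ 9.783e-01  1.130e-02 -2.071e-01  5.101e-01]
 [ 2.071e-01  3.000e-03  9.783e-01  2.365e-01]
 [ 1.170e-02 -9.999e-01  6.000e-04  1.253e-01]
 [ 0.000e+00  0.000e+00  0.000e+00  1.000e+00]] [ 1.68858957  0.7412934  -1.64717979]
(array([-0.2459, -0.0041, -1.9627]), np.float64(0.0332))
```

View pics/w2.png

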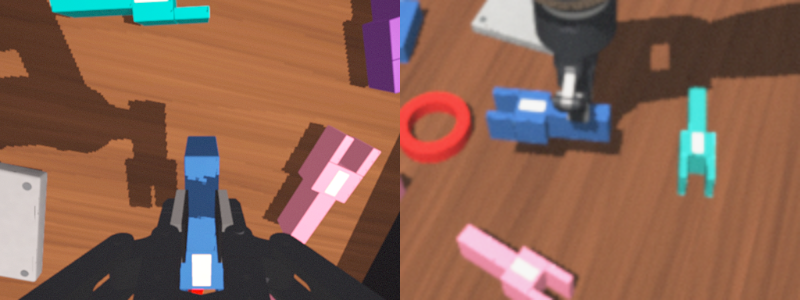

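Request:
{"op": "send_rows", "data": {
  "plan": [
    [[0,0,0],[0,0.0166,0]],
    [[0,0,0],[0,0.0166,0]],
    [[0.0277,0,-0.3283],[0,0,0]],
    [[0.0277,0,-0.3283],[0,0,0]],
    [[0.0277,0,-0.3283],[0,0,0]],
    [[0.0277,0,-0.3283],[0,0,0]],
    [[0.0277,0,-0.3283],[0,0,0]],
    [[0.0277,0,-0.3283],[0,0,0]],
    [[0,0,0],[0,0,0]],
    [[0,0,0],[0,0,0]]
  ]
}}

```text
time: 4.9
eef_pos: [0.5246, -0.0014, 0.1168]
tcp_rot: [-0.707, 0.003, 0.001, 0.708]
contact_force: [-0.5, 0.3, -2.8]
opening: 0.182
```

```bash
python3 - <<'E'
from plant import *
from h import *
s=get_state(); w=read_camera("wrist"); np.savez("w3.npz",**w,T=pose(s)); print(np.round(pose(s),4),s["contact_force"])
c=read_camera("side"); np.savez("s3.npz",**c); d=read_camera("scene"); np.savez("c3.npz",**d)
a=c["img"][140:260,150:310]; b=d["img"][160:280,170:330]
cv2.imwrite("pics/w3.png",np.vstack([np.hstack([cv2.resize(a,(400,300)),cv2.resize(b,(400,300))]),np.hstack([cv2.resize(w["img"],(400,300)),np.zeros((300,400,3),np.uint8)])]))
E
```

```text
[[ 1.     -0.0047  0.0025  0.5246]
 [-0.0025  0.0014  1.     -0.0014]
 [-0.0047 -1.      0.0014  0.1168]
 [ 0.      0.      0.      1.    ]] [-0.52741658  0.33377891 -2.79783328]
```

View pics/w3.png

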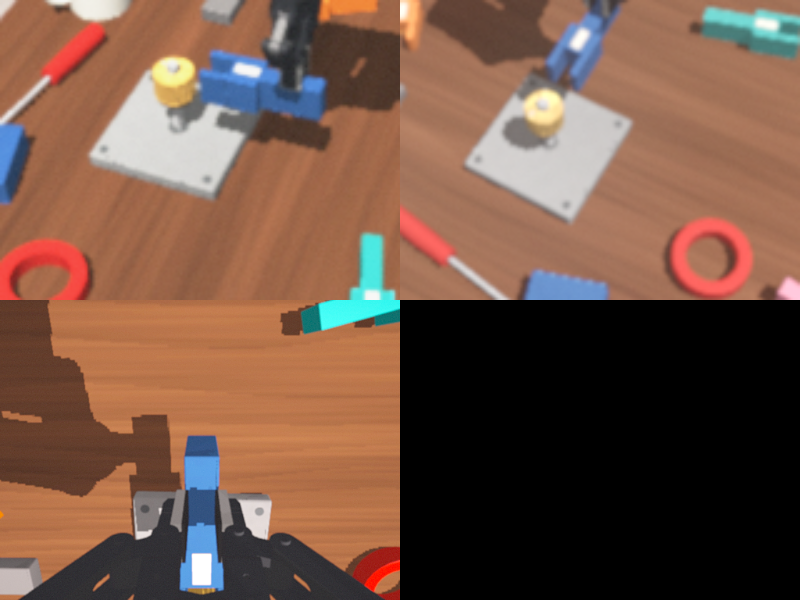

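```bash
python3 - <<'E'
from h import *
for f,uv in(("s3",(219.2,167.2)),("c3",(227.2,200.8))):
    c=dict(np.load(f+".npz")); T=c["world_from_camera"]
    print(f,"rodtip",cast([uv],c,T,.112)[0])
    h=cv2.cvtColor(c["img"],cv2.COLOR_BGR2HSV); m=cv2.inRange(h,(16,90,60),(32,255,255)); m[:, :190]=0; m[:,260:]=0; m[:140]=0; m[230:]=0
    k=max(cv2.findContours(m,0,2)[0],key=cv2.contourArea); r=cv2.boundingRect(k); M=cv2.moments(k); ctr=(M["m10"]/M["m00"],M["m01"]/M["m00"])
    print(r,"collar centroid at z~.083",cast([ctr],c,T,.085)[0])
    # plate corners within rectified
    t=rectify(c["img"],c,T,.018,.56,-.1,.2,.2); g=cv2.cvtColor(t,cv2.COLOR_BGR2HSV); m=cv2.inRange(g,(0,0,150),(180,40,255)); m=cv2.morphologyEx(m,cv2.MORPH_OPEN,np.ones((7,7)))
    k=max(cv2.findContours(m,0,2)[0],key=cv2.contourArea)[:,0]
    print("x",.56+k[:,1].min()*.0005,.56+k[:,1].max()*.0005,"y",-.1+k[:,0].min()*.0005,-.1+k[:,0].max()*.0005)
w=dict(np.load("w3.npz")); T=w["T"]@w["mount"]
print(cast([(135*1.28,192*1.28),(269*1.28,194*1.28)],w,T,.018))
h=cv2.cvtColor(w["img"],cv2.COLOR_BGR2HSV)
print(gauge(w,T,(.58,0),.117-.023+.04))
E
```

```text
s3 rodtip [0.65330567 0.00320702 0.112     ]
(211, 163, 17, 20) collar centroid at z~.083 [ 6.54700666e-01 -2.24265711e-04  8.50000000e-02]
x 0.5825 0.7330000000000001 y -0.07550000000000001 0.08299999999999999
c3 rodtip [ 0.66039179 -0.00190477  0.112     ]
(221, 202, 14, 13) collar centroid at z~.083 [0.6706928 0.0050016 0.085    ]
x 0.5840000000000001 0.7405 y -0.0805 0.07599999999999998
[[ 0.5762976  -0.07173408  0.018     ]
 [ 0.57905554  0.07101733  0.018     ]]
(array([ 0.567  , -0.00125]), np.float64(7.709882115452476e-17), np.float64(0.10750000737607479), np.float64(0.02950000762939453), np.float64(0.018500000000000003))
```

Request:
{"op": "send_rows", "data": {
  "plan": [
    [[0,0.2,0],[0,0,0]],
    [[0,0.25,0],[0,0,0]],
    [[0,0.1,0],[0,0,0]],
    [[0,0,0],[0,0,0]],
    [[0,0,0],[0,0,0]]
  ]
}}

```text
time: 5.55
eef_pos: [0.5267, -0.0004, 0.0539]
tcp_rot: [0.707, 0.001, -0.0, -0.707]
contact_force: [0.0, -0.5, -2.3]
opening: 0.182
```

Request:
{"op": "send_rows", "data": {
  "plan": [
    [[0,0.02,0],[0,0,0]],
    [[0,0,0],[0,0,0]]
  ]
}}

```text
time: 5.75
eef_pos: [0.5272, -0.001, 0.0521]
tcp_rot: [0.707, 0.001, 0.001, -0.707]
contact_force: [-0.7, -0.3, -2.1]
opening: 0.182
```

Request:
{"op": "send_rows", "data": {
  "plan": [
    [[0,0.015,0],[0,0,0]],
    [[0,0,0],[0,0,0]]
  ]
}}

```text
time: 5.95
eef_pos: [0.5264, -0.001, 0.0494]
tcp_rot: [0.707, 0.0, 0.0, -0.707]
contact_force: [-0.3, 0.2, -3.8]
opening: 0.183
```

Still hanging free (about −2.5 N, the gauge's weight). I'll continue down in small steps.

Request:
{"op": "send_rows", "data": {
  "plan": [
    [[0,0.025,0],[0,0,0]],
    [[0,0,0],[0,0,0]]
  ]
}}

```text
time: 6.15
eef_pos: [0.526, -0.001, 0.0457]
tcp_rot: [-0.707, 0.0, 0.0, 0.707]
contact_force: [-0.1, -0.3, -1.8]
opening: 0.177
```

Request:
{"op": "send_rows", "data": {
  "plan": [
    [[0,0.0125,0],[0,0,0]],
    [[0,0,0],[0,0,0]]
  ]
}}

```text
time: 6.35
eef_pos: [0.5262, -0.001, 0.0444]
tcp_rot: [-0.707, 0.0, 0.0, 0.707]
contact_force: [0.4, 0.7, -2.4]
opening: 0.182
```

Request:
{"op": "send_rows", "data": {
  "plan": [
    [[0,0.0125,0],[0,0,0]],
    [[0,0,0],[0,0,0]]
  ]
}}

```text
time: 6.55
eef_pos: [0.5263, -0.001, 0.0431]
tcp_rot: [0.707, -0.0, -0.0, -0.707]
contact_force: [-0.6, -1.0, -1.3]
opening: 0.181
```

Request:
{"op": "send_rows", "data": {
  "plan": [
    [[0,0.01,0],[0,0,0]],
    [[0,0,0],[0,0,0]]
  ]
}}

```text
time: 6.75
eef_pos: [0.5262, -0.0009, 0.0419]
tcp_rot: [-0.707, 0.0, 0.0, 0.707]
contact_force: [-1.1, -0.4, -0.0]
opening: 0.183
```

Request:
{"op": "send_rows", "data": {
  "plan": [
    [[0,0.01,0],[0,0,0]],
    [[0,0,0],[0,0,0]]
  ]
}}

```text
time: 6.95
eef_pos: [0.5261, -0.0009, 0.0407]
tcp_rot: [-0.707, 0.0, 0.0, 0.707]
contact_force: [-1.9, -0.2, 0.0]
opening: 0.184
```

Request:
{"op": "send_rows", "data": {
  "plan": [
    [[0,-0.012,0],[0,0,0]],
    [[0.1,0,0],[0,0,0]],
    [[0.1,0,0],[0,0,0]],
    [[0.1,0,0],[0,0,0]],
    [[0.08,0,0],[0,0,0]],
    [[0.04,0,0],[0,0,0]],
    [[0,0,0],[0,0,0]]
  ]
}}

```text
time: 7.65
eef_pos: [0.5788, -0.0012, 0.0435]
tcp_rot: [0.707, 0.001, 0.0, -0.707]
contact_force: [-3.5, -0.5, 7.0]
opening: 0.181
```

```bash
python3 - <<'E'
from plant import *
from h import *
s=get_state(); print(np.round(pose(s),4),s["contact_force"])
c=read_camera("side"); d=read_camera("scene");w=read_camera("wrist"); np.savez("w4.npz",**w,T=pose(s))
a=c["img"][140:230,160:280]; b=d["img"][160:250,180:300]
f=lambda i:cv2.resize(i,(400,300),interpolation=cv2.INTER_CUBIC)
cv2.imwrite("pics/w4.png",np.hstack([f(a),f(b)]))
E
```

```text
[[ 1.000e+00  1.200e-03 -3.000e-04  5.788e-01]
 [ 3.000e-04 -4.000e-04  1.000e+00 -1.200e-03]
 [ 1.200e-03 -1.000e+00 -4.000e-04  4.350e-02]
 [ 0.000e+00  0.000e+00  0.000e+00  1.000e+00]] [-3.50625743 -0.4581593   7.02835343]
```

View pics/w4.png

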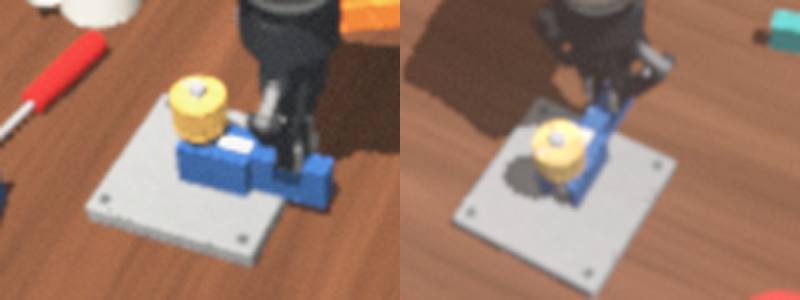

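Request:
{"op": "send_rows", "data": {
  "plan": [
    [[0,0,0],[0,0,0]],
    [[0,0,0],[0,0,0]]
  ]
}}

```text
time: 8.0
eef_pos: [0.5788, -0.0012, 0.0435]
tcp_rot: [0.707, 0.001, 0.001, -0.707]
contact_force: [-2.0, 0.3, 4.5]
opening: 0.187
```

Request:
{"op": "send_rows", "data": {
  "plan": [
    [[0.02,0,0],[0,0,0]],
    [[0,0,0],[0,0,0]]
  ]
}}

```text
time: 8.2
eef_pos: [0.5798, -0.0011, 0.0435]
tcp_rot: [0.707, -0.0, -0.001, -0.707]
contact_force: [-6.4, -1.0, 9.4]
opening: 0.185
```

Request:
{"op": "send_rows", "data": {
  "plan": [
    [[0,-0.018,0],[0,0,0]],
    [[0,0,0],[0,0,0]]
  ]
}}

```text
time: 8.4
eef_pos: [0.5803, -0.001, 0.0442]
tcp_rot: [0.707, 0.001, 0.001, -0.707]
contact_force: [0.9, -0.0, -2.3]
opening: 0.183
```

Request:
{"op": "send_rows", "data": {
  "plan": [
    [[0.015,0,0],[0,0,0]],
    [[0,0,0],[0,0,0]]
  ]
}}

```text
time: 8.6
eef_pos: [0.5813, -0.0009, 0.0439]
tcp_rot: [-0.707, -0.0, -0.0, 0.707]
contact_force: [0.9, 0.0, -2.3]
opening: 0.182
```

Request:
{"op": "send_rows", "data": {
  "plan": [
    [[0.015,0,0],[0,0,0]],
    [[0,0,0],[0,0,0]]
  ]
}}

```text
time: 8.8
eef_pos: [0.583, -0.0009, 0.0442]
tcp_rot: [-0.707, -0.0, -0.0, 0.707]
contact_force: [-0.2, 1.0, -2.4]
opening: 0.182
```

Free again (weight only), so the earlier upward force came from the fingertips resting on the plate. I'll push on until it touches the rod.

Request:
{"op": "send_rows", "data": {
  "plan": [
    [[0.015,0,0],[0,0,0]],
    [[0,0,0],[0,0,0]]
  ]
}}

```text
time: 9.0
eef_pos: [0.5848, -0.001, 0.0444]
tcp_rot: [0.707, 0.0, 0.0, -0.707]
contact_force: [0.8, -0.0, -2.6]
opening: 0.184
```

Request:
{"op": "send_rows", "data": {
  "plan": [
    [[0.015,0,0],[0,0,0]],
    [[0,0,0],[0,0,0]]
  ]
}}

```text
time: 9.2
eef_pos: [0.5857, -0.0009, 0.044]
tcp_rot: [-0.707, 0.001, 0.001, 0.707]
contact_force: [-2.5, 0.4, -0.6]
opening: 0.182
```

Request:
{"op": "send_rows", "data": {
  "plan": [
    [[0.015,0,0],[0,0,0]],
    [[0,0,0],[0,0,0]]
  ]
}}

```text
time: 9.4
eef_pos: [0.5857, -0.0007, 0.0436]
tcp_rot: [-0.707, 0.002, 0.003, 0.707]
contact_force: [-6.8, 0.1, 0.9]
opening: 0.181
```

Request:
{"op": "send_rows", "data": {
  "plan": [
    [[-0.013,0.012,0],[0,0,0]],
    [[0,0,0],[0,0,0]],
    [[0,0,0],[0,0,0]]
  ]
}}

```text
time: 9.7
eef_pos: [0.5857, -0.0007, 0.0436]
tcp_rot: [-0.707, 0.001, 0.001, 0.707]
contact_force: [-4.8, 0.7, 4.8]
opening: 0.184
```

Request:
{"op": "send_rows", "data": {
  "plan": [
    [[0,0,0],[0,0,0]],
    [[0,0,0],[0,0,0]],
    [[0,0,0],[0,0,0]],
    [[0,0,0],[0,0,0]]
  ],
  "gripper": 0.55
}}

```text
time: 10.1
eef_pos: [0.5871, -0.001, 0.0432]
tcp_rot: [0.707, 0.0, 0.0, -0.707]
contact_force: [0.8, -0.2, 0.3]
opening: 0.448
```

```bash
python3 - <<'E'
from plant import *
from h import *
s=get_state(); print(np.round(pose(s),4),s["contact_force"],s["opening"],s["qpos"])
c=read_camera("side"); d=read_camera("scene");w=read_camera("wrist"); np.savez("w5.npz",**w,T=pose(s))
a=c["img"][140:230,160:280]; b=w["img"]
f=lambda i:cv2.resize(i,(400,300),interpolation=cv2.INTER_CUBIC)
cv2.imwrite("pics/w5.png",np.hstack([f(a),f(b)]))
E
```

```text
[[ 1.000e+00  1.300e-03  0.000e+00  5.871e-01]
 [-0.000e+00 -2.000e-04  1.000e+00 -1.000e-03]
 [ 1.300e-03 -1.000e+00 -2.000e-04  4.320e-02]
 [ 0.000e+00  0.000e+00  0.000e+00  1.000e+00]] [ 0.78383077 -0.1547932   0.31730724] 0.4476741404032163 [-1.74487469e-01  2.98878552e-01  1.90992731e+00  5.20332440e-05
  9.31457958e-01 -1.74526922e+00]
```

View pics/w5.png

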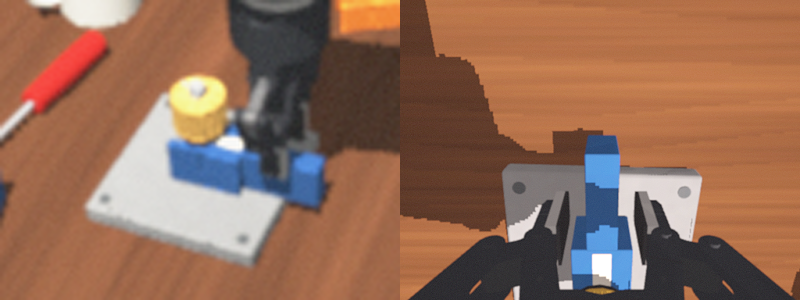

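Request:
{"op": "send_rows", "data": {
  "plan": [
    [[0,-0.1,0],[0,0,0]],
    [[0,-0.3,0],[0,0,0]],
    [[0,-0.3,0],[0,0,0]],
    [[0,-0.27,0],[0,0,0]],
    [[0,0,0],[0,0,0]]
  ]
}}

```text
time: 10.75
eef_pos: [0.5905, -0.0015, 0.1669]
tcp_rot: [0.708, 0.005, 0.004, -0.706]
contact_force: [0.5, 0.4, 1.1]
opening: 0.448
```

Request:
{"op": "send_rows", "data": {
  "plan": [
    [[0,0,0],[0,0,0]],
    [[0,0,0],[0,0,0]]
  ],
  "gripper": 0
}}

```text
time: 10.95
eef_pos: [0.5856, -0.0008, 0.1581]
tcp_rot: [-0.707, 0.001, 0.001, 0.707]
contact_force: [-0.4, 0.8, -0.8]
opening: 0.775
```

```bash
python3 - <<'E'
from plant import *
from h import *
s=get_state(); w=read_camera("wrist"); np.savez("w6.npz",**w,T=pose(s)); T=pose(s)@w["mount"]; print(np.round(pose(s),4),s["opening"])
print(proj([[.6587,0,.112],[.6587,-.022,.1015],[.6587,.022,.1015]],w,T))
h=cv2.cvtColor(w["img"],cv2.COLOR_BGR2HSV); m=cv2.inRange(h,(16,90,60),(32,255,255)); m[:, :150]=0; m[:,370:]=0
k=max(cv2.findContours(m,0,2)[0],key=cv2.contourArea); print(cv2.boundingRect(k))
t=rectify(w["img"],w,T,.058,.54,-.06,.12,.16)
cv2.imwrite("pics/w6.png",np.hstack([w["img"],cv2.resize(t,(288,384))]))
E
```

```text
[[ 1.000e+00 -2.200e-03 -1.000e-04  5.856e-01]
 [ 1.000e-04  4.000e-04  1.000e+00 -8.000e-04]
 [-2.200e-03 -1.000e+00  4.000e-04  1.581e-01]
 [ 0.000e+00  0.000e+00  0.000e+00  1.000e+00]] 0.7751916108345598
[[258.49867019 307.59557131]
 [228.53903147 298.37011456]
 [288.37989102 298.38889959]]
(226, 253, 60, 73)
```

View pics/w6.png

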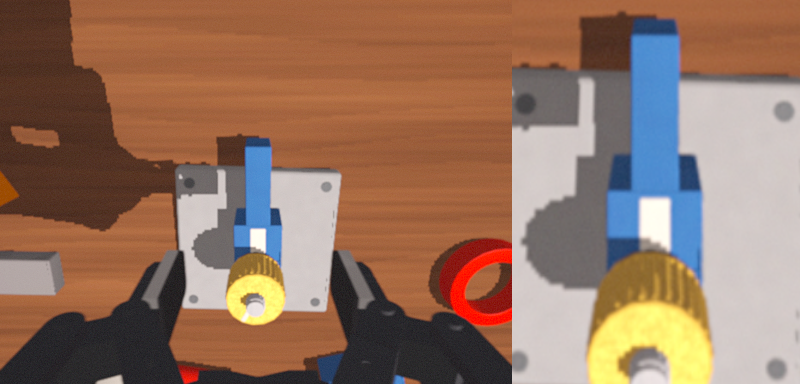

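Request:
{"op": "send_rows", "data": {
  "plan": [
    [[0.2,0,-0.01],[0,0,0]],
    [[0.2,0,0],[0,0,0]],
    [[0.209,0,0],[0,0,0]],
    [[0,0.2,0],[0,0,0]],
    [[0,0.2,0],[0,0,0]],
    [[0,0.134,0],[0,0,0]],
    [[0,0,0],[0,0,0]],
    [[0,0,0],[0,0,0]],
    [[0,0,0],[0,0,0]]
  ]
}}

```text
time: 11.9
eef_pos: [0.6605, -0.0023, 0.0967]
tcp_rot: [0.707, 0.001, 0.001, -0.707]
contact_force: [-0.1, 0.0, 0.2]
opening: 1.003
```

Request:
{"op": "send_rows", "data": {
  "plan": [
    [[0,0,0],[0,0,0]],
    [[0,0,0],[0,0,0]],
    [[0,0,0],[0,0,0]],
    [[0,0,0],[0,0,0]],
    [[0,0,0],[0,0,0]]
  ],
  "gripper": 1,
  "grip_force": 25
}}

```text
time: 12.4
eef_pos: [0.6596, -0.0025, 0.0954]
tcp_rot: [0.707, 0.0, -0.0, -0.707]
contact_force: [-0.7, -9.9, 2.3]
opening: 0.144
```

```bash
python3 - <<'E'
from plant import *
from h import *
s=get_state(); print({k:np.round(v,4).tolist() for k,v in s.items()})
E
```

```text
{'time': 12.4, 'qpos': [-0.157, 0.3712, 1.7044, -0.0012, 1.0657, -1.7276], 'dq': [-0.0242, -0.0002, -0.0055, -0.0369, 0.0033, 0.0001], 'joint_efforts': [2.0675, -40.6967, -26.3525, 1.5607, 0.2215, -0.0027], 'eef_pos': [0.6596, -0.0025, 0.0954], 'tcp_rot': [0.7075, 0.0002, -0.0001, -0.7067], 'contact_force': [-0.7339, -9.9448, 2.2711], 'wrist_torque': [-1.4267, 0.1371, 0.0633], 'opening': 0.144}
```

```bash
python3 - <<'E'
from plant import *
from h import *
c=read_camera("side"); d=read_camera("scene");w=read_camera("wrist")
a=c["img"][130:220,170:290]; b=d["img"][160:250,180:300]
f=lambda i:cv2.resize(i,(400,300),interpolation=cv2.INTER_CUBIC)
cv2.imwrite("pics/w7.png",np.vstack([np.hstack([f(a),f(b)]),np.hstack([f(w["img"]),f(w["img"][200:384,150:396])])]))
E
```

```text
(no output)
```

View pics/w7.png

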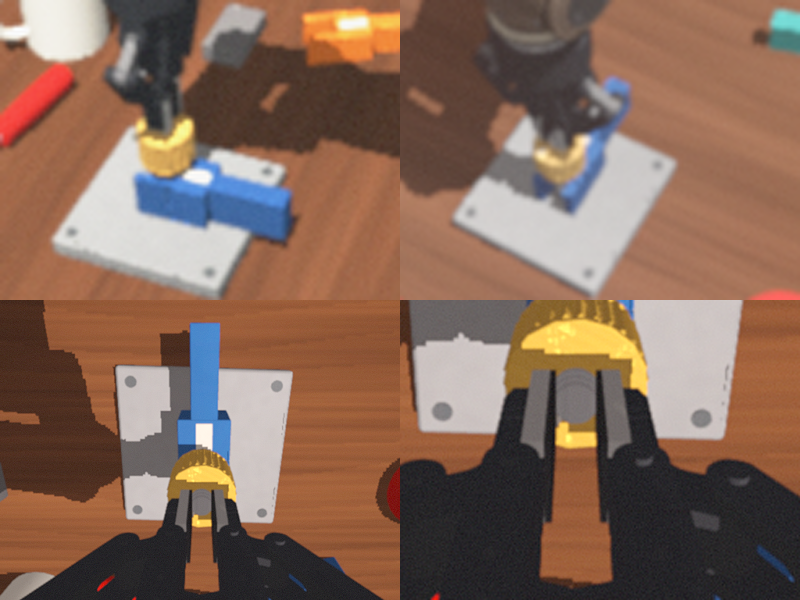

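```bash
python3 - <<'E'
from plant import *
from h import *
n=dict(side=read_camera("side"),scene=read_camera("scene"))
for k,f in(("side","s3"),("scene","c3")):
    for c in (dict(np.load(f+".npz")),n[k]):
        T=c["world_from_camera"]
        P=proj([[.6587,-.002,z] for z in(.018,.064,.1,.112)],c,T)
        h=cv2.cvtColor(c["img"],cv2.COLOR_BGR2HSV); m=cv2.inRange(h,(14,70,40),(34,255,255)); m[:,:190]=0;m[:,260:]=0;m[:140]=0;m[235:]=0
        q=max(cv2.findContours(m,0,2)[0],key=cv2.contourArea); print(k,cv2.boundingRect(q),P.round(1).tolist())
s=get_state();print(s["eef_pos"],s["contact_force"],s["opening"])
E
```

```text
side (210, 162, 19, 21) [[220.6, 190.4], [219.4, 178.6], [218.4, 168.9], [218.1, 165.5]]
side (210, 163, 19, 20) [[220.6, 190.4], [219.4, 178.6], [218.4, 168.9], [218.1, 165.5]]
scene (220, 196, 15, 19) [[229.9, 216.0], [228.8, 208.6], [227.8, 202.5], [227.5, 200.3]]
scene (220, 200, 15, 15) [[229.9, 216.0], [228.8, 208.6], [227.8, 202.5], [227.5, 200.3]]
[ 0.65966802 -0.00264177  0.09544521] [-1.00375675 -2.641891    1.65567802] 0.12917922220543768
```

Request:
{"op": "send_rows", "data": {
  "plan": [
    [[0,0,0],[0,0,0]],
    [[0,0,0],[0,0,0]],
    [[0,0,0],[0,0,0]],
    [[0,0,0],[0,0,0]],
    [[0,0,0],[0,0,0]],
    [[0,0.04,0],[0,0,0]],
    [[0,0.04,0],[0,0,0]],
    [[0,0.04,0],[0,0,0]],
    [[0,0,0],[0,0,0]],
    [[0,0,0],[0,0,0]]
  ],
  "gripper": 0
}}

```text
time: 13.65
eef_pos: [0.6594, -0.0021, 0.0803]
tcp_rot: [-0.707, 0.0, 0.0, 0.707]
contact_force: [0.2, 0.6, 0.3]
opening: 1.0
```

Request:
{"op": "send_rows", "data": {
  "plan": [
    [[0,0,0],[0,0,0]],
    [[0,0,0],[0,0,0]],
    [[0,0,0],[0,0,0]],
    [[0,0,0],[0,0,0]]
  ],
  "gripper": 1
}}

```text
time: 14.05
eef_pos: [0.6599, -0.0026, 0.0815]
tcp_rot: [0.707, 0.0, 0.0, -0.707]
contact_force: [-1.0, -1.1, 2.4]
opening: 0.489
```

```bash
python3 - <<'E'
from plant import *
from h import *
s=get_state(); print({k:np.round(s[k],4).tolist() for k in("time","eef_pos","contact_force","wrist_torque","opening","qpos")})
c=read_camera("side"); w=read_camera("wrist")
f=lambda i:cv2.resize(i,(400,300),interpolation=cv2.INTER_CUBIC)
cv2.imwrite("pics/w8.png",np.hstack([f(c["img"][130:220,170:290]),f(w["img"][200:384,150:396])]))
E
```

```text
{'time': 14.05, 'eef_pos': [0.6599, -0.0026, 0.0815], 'contact_force': [-1.0137, -1.0676, 2.3847], 'wrist_torque': [-0.2275, 0.2108, -0.0192], 'opening': 0.4894, 'qpos': [-0.1571, 0.3881, 1.7101, -0.0011, 1.0428, -1.7276]}
```

View pics/w8.png

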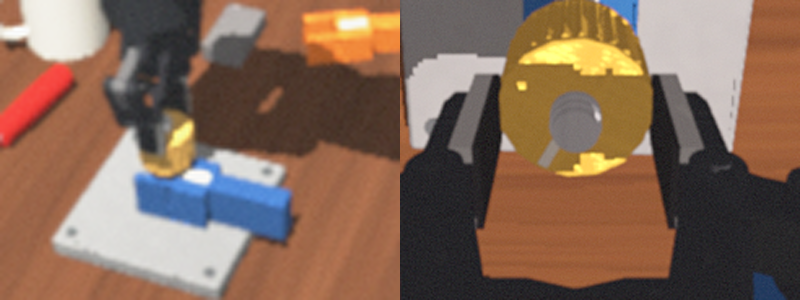

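Request:
{"op": "send_rows", "data": {
  "plan": [
    [[0,0.0021,0],[0,0.0159,0]],
    [[0,0.0021,0],[0,0.0159,0]],
    [[0,0.0021,0],[0,0.0159,0]],
    [[0,0.0021,0],[0,0.0159,0]],
    [[0,0.0021,0],[0,0.0159,0]]
  ]
}}

```text
time: 14.65
eef_pos: [0.6599, -0.0025, 0.0803]
tcp_rot: [0.685, -0.176, 0.176, -0.685]
contact_force: [-1.0, -1.2, 2.4]
opening: 0.493
```

```bash
cat > st.py <<'E'
from plant import *
from h import *
s=get_state(); T=pose(s); print({k:np.round(s[k],4).tolist() for k in("time","eef_pos","contact_force","wrist_torque","opening")},"heading",round(np.arctan2(T[1,0],T[0,0]),4),"q6",round(s["qpos"][5],3),"eff6",round(s["joint_efforts"][5],4))
E
python3 st.py
```

```text
{'time': 14.65, 'eef_pos': [0.6599, -0.0025, 0.0803], 'contact_force': [-1.0294, -1.1769, 2.3664], 'wrist_torque': [-0.2692, 0.2269, 0.0277], 'opening': 0.4929} heading -0.5033 q6 -1.224 eff6 -0.4899
```

Request:
{"op": "send_rows", "data": {
  "plan": [
    [[0,0.0021,0],[0,0.0159,0]],
    [[0,0.0021,0],[0,0.0159,0]],
    [[0,0.0021,0],[0,0.0159,0]],
    [[0,0.0021,0],[0,0.0159,0]],
    [[0,0.0021,0],[0,0.0159,0]]
  ]
}}

```text
time: 15.15
eef_pos: [0.6599, -0.0025, 0.079]
tcp_rot: [0.62, -0.34, 0.34, -0.62]
contact_force: [-0.6, -1.8, 3.0]
opening: 0.495
```

```bash
python3 st.py
```

```text
{'time': 15.15, 'eef_pos': [0.6599, -0.0025, 0.079], 'contact_force': [-0.6124, -1.8009, 2.9861], 'wrist_torque': [-0.238, 0.1541, 0.0253], 'opening': 0.4948} heading -1.003 q6 -0.725 eff6 -0.4897
```

Request:
{"op": "send_rows", "data": {
  "plan": [
    [[0,0.0021,0],[0,0.0159,0]],
    [[0,0.0021,0],[0,0.0159,0]],
    [[0,0.0021,0],[0,0.0159,0]],
    [[0,0.0021,0],[0,0.0159,0]],
    [[0,0.0021,0],[0,0.0159,0]]
  ]
}}

```text
time: 15.65
eef_pos: [0.66, -0.0024, 0.0777]
tcp_rot: [-0.517, 0.482, -0.483, 0.517]
contact_force: [0.2, -1.1, 3.6]
opening: 0.495
```

```bash
python3 st.py
```

```text
{'time': 15.65, 'eef_pos': [0.66, -0.0024, 0.0777], 'contact_force': [0.1742, -1.0885, 3.6421], 'wrist_torque': [-0.2841, 0.1051, 0.0586], 'opening': 0.4952} heading -1.5024 q6 -0.225 eff6 -0.4889
```

Request:
{"op": "send_rows", "data": {
  "plan": [
    [[0,0.0021,0],[0,0.0159,0]],
    [[0,0.0021,0],[0,0.0159,0]],
    [[0,0.0021,0],[0,0.0159,0]],
    [[0,0.0021,0],[0,0.0159,0]],
    [[0,0.0021,0],[0,0.0159,0]]
  ]
}}

```text
time: 16.15
eef_pos: [0.6601, -0.0024, 0.0765]
tcp_rot: [0.381, -0.595, 0.596, -0.382]
contact_force: [-0.3, -1.3, 2.2]
opening: 0.502
```

```bash
python3 st.py
```

```text
{'time': 16.15, 'eef_pos': [0.6601, -0.0024, 0.0765], 'contact_force': [-0.2752, -1.2786, 2.1985], 'wrist_torque': [-0.2289, 0.0725, 0.0365], 'opening': 0.5019} heading -2.002 q6 0.274 eff6 -0.4881
```

Request:
{"op": "send_rows", "data": {
  "plan": [
    [[0,0.001,0],[0,0.008,0]],
    [[0,0.001,0],[0,0.008,0]],
    [[0,0.001,0],[0,0.008,0]],
    [[0,0.001,0],[0,0.008,0]]
  ]
}}

```text
time: 16.55
eef_pos: [0.6602, -0.0024, 0.076]
tcp_rot: [0.32, -0.63, 0.631, -0.321]
contact_force: [-0.1, -2.1, 2.6]
opening: 0.496
```

```bash
python3 st.py
```

```text
{'time': 16.55, 'eef_pos': [0.6602, -0.0024, 0.076], 'contact_force': [-0.0899, -2.1363, 2.601], 'wrist_torque': [-0.227, 0.0111, 0.0654], 'opening': 0.4964} heading -2.201 q6 0.473 eff6 -0.2268
```

Request:
{"op": "send_rows", "data": {
  "plan": [
    [[0,0.001,0],[0,0.008,0]],
    [[0,0.001,0],[0,0.008,0]]
  ]
}}

```text
time: 16.75
eef_pos: [0.6602, -0.0025, 0.0757]
tcp_rot: [0.288, -0.645, 0.646, -0.289]
contact_force: [-0.2, -0.5, 2.4]
opening: 0.49
```

```bash
python3 st.py
```

```text
{'time': 16.75, 'eef_pos': [0.6602, -0.0025, 0.0757], 'contact_force': [-0.2041, -0.5098, 2.3571], 'wrist_torque': [-0.2454, 0.04, 0.0139], 'opening': 0.4903} heading -2.3015 q6 0.574 eff6 -0.2267
```

Request:
{"op": "send_rows", "data": {
  "plan": [
    [[0,0.001,0],[0,0.008,0]]
  ]
}}

```text
time: 16.85
eef_pos: [0.6602, -0.0025, 0.0756]
tcp_rot: [0.272, -0.652, 0.653, -0.272]
contact_force: [-0.2, -1.5, 2.5]
opening: 0.497
```

```bash
python3 st.py
```

```text
{'time': 16.85, 'eef_pos': [0.6602, -0.0025, 0.0756], 'contact_force': [-0.158, -1.4513, 2.5053], 'wrist_torque': [-0.2079, 0.0039, 0.079], 'opening': 0.4975} heading -2.3518 q6 0.624 eff6 -0.2264
```

Request:
{"op": "send_rows", "data": {
  "plan": [
    [[0,0.001,0],[0,0.008,0]]
  ]
}}

```text
time: 16.95
eef_pos: [0.6602, -0.0025, 0.0754]
tcp_rot: [0.255, -0.659, 0.66, -0.256]
contact_force: [0.2, -2.1, 2.2]
opening: 0.493
```

```bash
python3 st.py
```

```text
{'time': 16.95, 'eef_pos': [0.6602, -0.0025, 0.0754], 'contact_force': [0.2434, -2.1167, 2.2138], 'wrist_torque': [-0.2039, 0.0975, 0.0314], 'opening': 0.4929} heading -2.402 q6 0.674 eff6 -0.2265
```

Request:
{"op": "send_rows", "data": {
  "plan": [
    [[0,0.001,0],[0,0.008,0]]
  ]
}}

```text
time: 17.05
eef_pos: [0.6602, -0.0025, 0.0753]
tcp_rot: [0.238, -0.665, 0.666, -0.239]
contact_force: [-0.7, -1.2, 2.5]
opening: 0.49
```

```bash
python3 st.py
```

```text
{'time': 17.05, 'eef_pos': [0.6602, -0.0025, 0.0753], 'contact_force': [-0.6588, -1.2142, 2.5286], 'wrist_torque': [-0.2444, 0.0623, 0.0436], 'opening': 0.4901} heading -2.4523 q6 0.725 eff6 -0.2261
```

Request:
{"op": "send_rows", "data": {
  "plan": [
    [[0,0.001,0],[0,0.008,0]]
  ]
}}

```text
time: 17.15
eef_pos: [0.6602, -0.0025, 0.0752]
tcp_rot: [0.222, -0.671, 0.672, -0.223]
contact_force: [-0.1, -1.5, 2.5]
opening: 0.496
```

```bash
python3 st.py
```

```text
{'time': 17.15, 'eef_pos': [0.6602, -0.0025, 0.0752], 'contact_force': [-0.0534, -1.4963, 2.5144], 'wrist_torque': [-0.2677, 0.0282, 0.0516], 'opening': 0.4956} heading -2.5026 q6 0.775 eff6 -0.2262
```

Request:
{"op": "send_rows", "data": {
  "plan": [
    [[0,0.001,0],[0,0.008,0]]
  ]
}}

```text
time: 17.25
eef_pos: [0.6602, -0.0025, 0.0751]
tcp_rot: [0.205, -0.676, 0.677, -0.206]
contact_force: [-0.1, -1.5, 1.4]
opening: 0.498
```

```bash
python3 st.py
```

```text
{'time': 17.25, 'eef_pos': [0.6602, -0.0025, 0.0751], 'contact_force': [-0.1393, -1.4687, 1.4412], 'wrist_torque': [-0.2533, 0.0209, 0.0802], 'opening': 0.4975} heading -2.5528 q6 0.825 eff6 -0.226
```

Request:
{"op": "send_rows", "data": {
  "plan": [
    [[0,0.0005,0],[0,0.004,0]]
  ]
}}

```text
time: 17.35
eef_pos: [0.6602, -0.0025, 0.075]
tcp_rot: [0.196, -0.679, 0.68, -0.197]
contact_force: [0.9, -2.3, 2.9]
opening: 0.491
```

```bash
cat > st2.py <<'E'
from plant import *
s=get_state(); print(s["time"],"tz",round(s["wrist_torque"][2],4),"fz",round(s["contact_force"][2],2),"q6",round(s["qpos"][5],4),"dq6",round(s["dq"][5],3),"eff",np.round(s["joint_efforts"],4) if 0 else [round(float(x),4) for x in s["joint_efforts"]])
E
python3 st2.py
```

```text
17.35 tz -0.0122 fz 2.85 q6 0.8496 dq6 0.236 eff [1.0739, -39.8304, -24.6713, 0.383, 0.081, -0.023]
```

Request:
{"op": "send_rows", "data": {
  "plan": [
    [[0,0.0005,0],[0,0.004,0]]
  ]
}}

```text
time: 17.45
eef_pos: [0.6602, -0.0025, 0.0749]
tcp_rot: [0.188, -0.681, 0.682, -0.189]
contact_force: [0.5, -1.5, 2.4]
opening: 0.493
```

```bash
python3 st2.py
```

```text
17.45 tz 0.0073 fz 2.37 q6 0.8746 dq6 0.254 eff [1.2397, -39.5855, -24.3932, 0.436, 0.1373, -0.0944]
```

Request:
{"op": "send_rows", "data": {
  "plan": [
    [[0,0.0005,0],[0,0.004,0]]
  ]
}}

```text
time: 17.55
eef_pos: [0.6602, -0.0025, 0.0748]
tcp_rot: [0.179, -0.684, 0.684, -0.18]
contact_force: [-0.1, -2.7, 2.4]
opening: 0.494
```

```bash
python3 st2.py
```

```text
17.55 tz 0.0611 fz 2.45 q6 0.9002 dq6 0.252 eff [1.408, -39.34, -24.1153, 0.489, 0.1921, -0.0998]
```

Request:
{"op": "send_rows", "data": {
  "plan": [
    [[0,0.0005,0],[0,0.004,0]]
  ]
}}

```text
time: 17.65
eef_pos: [0.6602, -0.0025, 0.0748]
tcp_rot: [0.171, -0.686, 0.686, -0.171]
contact_force: [-0.0, -2.0, 4.1]
opening: 0.495
```

```bash
python3 st2.py
```

```text
17.65 tz 0.0392 fz 4.1 q6 0.9256 dq6 0.251 eff [1.5759, -39.1006, -23.8424, 0.5413, 0.2467, -0.0994]
```

Request:
{"op": "send_rows", "data": {
  "plan": [
    [[0,0.0005,0],[0,0.004,0]]
  ]
}}

```text
time: 17.75
eef_pos: [0.6602, -0.0025, 0.0747]
tcp_rot: [0.162, -0.688, 0.689, -0.163]
contact_force: [0.7, -2.6, 3.2]
opening: 0.496
```

```bash
python3 st2.py
```

```text
17.75 tz 0.0596 fz 3.19 q6 0.9509 dq6 0.25 eff [1.7409, -38.8694, -23.5743, 0.593, 0.3017, -0.0991]
```

Request:
{"op": "send_rows", "data": {
  "plan": [
    [[0,0.0005,0],[0,0.004,0]]
  ]
}}

```text
time: 17.85
eef_pos: [0.6602, -0.0025, 0.0746]
tcp_rot: [0.153, -0.69, 0.691, -0.154]
contact_force: [1.2, -2.8, 4.2]
opening: 0.495
```

```bash
python3 st2.py
```

```text
17.85 tz -0.0202 fz 4.16 q6 0.9761 dq6 0.25 eff [1.9051, -38.6459, -23.3113, 0.6445, 0.3569, -0.0992]
```

Request:
{"op": "send_rows", "data": {
  "plan": [
    [[0,0.0005,0],[0,0.004,0]]
  ]
}}

```text
time: 17.95
eef_pos: [0.6602, -0.0025, 0.0745]
tcp_rot: [0.144, -0.692, 0.692, -0.145]
contact_force: [1.3, -3.7, 3.1]
opening: 0.496
```

```bash
python3 st2.py
```

```text
17.95 tz 0.0418 fz 3.08 q6 1.0013 dq6 0.251 eff [2.0688, -38.4298, -23.0533, 0.6954, 0.412, -0.0995]
```

Request:
{"op": "send_rows", "data": {
  "plan": [
    [[0,0.0005,0],[0,0.004,0]]
  ]
}}

```text
time: 18.05
eef_pos: [0.6602, -0.0025, 0.0745]
tcp_rot: [0.136, -0.694, 0.694, -0.137]
contact_force: [1.3, -3.7, 3.9]
opening: 0.495
```

```bash
python3 st2.py
```

```text
18.05 tz -0.0147 fz 3.86 q6 1.0265 dq6 0.25 eff [2.2321, -38.2205, -22.8002, 0.7461, 0.4669, -0.0999]
```

Request:
{"op": "send_rows", "data": {
  "plan": [
    [[0,0.0005,0],[0,0.004,0]]
  ]
}}

```text
time: 18.15
eef_pos: [0.6602, -0.0025, 0.0744]
tcp_rot: [0.127, -0.695, 0.696, -0.128]
contact_force: [1.8, -3.7, 4.7]
opening: 0.495
```

```bash
python3 st2.py
```

```text
18.15 tz -0.0043 fz 4.7 q6 1.0516 dq6 0.248 eff [2.3925, -38.0178, -22.5523, 0.7966, 0.5211, -0.1004]
```

Request:
{"op": "send_rows", "data": {
  "plan": [
    [[0,0.0005,0],[0,0.004,0]]
  ]
}}

```text
time: 18.25
eef_pos: [0.6602, -0.0025, 0.0743]
tcp_rot: [0.118, -0.697, 0.697, -0.119]
contact_force: [0.5, -3.5, 5.7]
opening: 0.493
```

```bash
python3 st2.py
```

```text
18.25 tz 0.0241 fz 5.68 q6 1.0768 dq6 0.25 eff [2.5529, -37.8211, -22.3097, 0.8469, 0.5746, -0.1009]
```

Request:
{"op": "send_rows", "data": {
  "plan": [
    [[0,0.0005,0],[0,0.004,0]]
  ]
}}

```text
time: 18.35
eef_pos: [0.6602, -0.0025, 0.0743]
tcp_rot: [0.109, -0.698, 0.699, -0.11]
contact_force: [1.9, -4.8, 5.2]
opening: 0.495
```

```bash
python3 st2.py
```

```text
18.35 tz -0.0148 fz 5.17 q6 1.1019 dq6 0.249 eff [2.6365, -37.7228, -22.1876, 0.8737, 0.6001, -0.1012]
```

Request:
{"op": "send_rows", "data": {
  "plan": [
    [[0,0.0005,0],[0,0.004,0]]
  ]
}}

```text
time: 18.45
eef_pos: [0.6601, -0.0025, 0.0742]
tcp_rot: [0.101, -0.7, 0.7, -0.102]
contact_force: [1.8, -4.5, 5.6]
opening: 0.495
```

```bash
python3 st2.py
```

```text
18.45 tz 0.0531 fz 5.64 q6 1.127 dq6 0.249 eff [2.647, -37.7338, -22.1889, 0.8774, 0.6007, -0.1011]
```

Request:
{"op": "send_rows", "data": {
  "plan": [
    [[0,0.0005,0],[0,0.004,0]]
  ]
}}

```text
time: 18.55
eef_pos: [0.6601, -0.0025, 0.0741]
tcp_rot: [0.092, -0.701, 0.701, -0.093]
contact_force: [1.6, -4.1, 5.0]
opening: 0.494
```

```bash
python3 st2.py
```

```text
18.55 tz 0.0635 fz 5.0 q6 1.1522 dq6 0.248 eff [2.6555, -37.7425, -22.1896, 0.8806, 0.601, -0.1011]
```

Request:
{"op": "send_rows", "data": {
  "plan": [
    [[0,0.0005,0],[0,0.004,0]]
  ]
}}

```text
time: 18.65
eef_pos: [0.6601, -0.0025, 0.0741]
tcp_rot: [0.083, -0.702, 0.702, -0.084]
contact_force: [2.4, -4.1, 5.9]
opening: 0.495
```

```bash
python3 st2.py
```

```text
18.65 tz 0.0009 fz 5.91 q6 1.1773 dq6 0.25 eff [2.6624, -37.7513, -22.1899, 0.8838, 0.6012, -0.101]
```

Request:
{"op": "send_rows", "data": {
  "plan": [
    [[0,0.0005,0],[0,0.004,0]]
  ]
}}

```text
time: 18.75
eef_pos: [0.6601, -0.0025, 0.074]
tcp_rot: [0.074, -0.703, 0.703, -0.075]
contact_force: [2.5, -3.9, 4.7]
opening: 0.493
```

```bash
python3 st2.py
```

```text
18.75 tz -0.0244 fz 4.68 q6 1.2024 dq6 0.248 eff [2.6719, -37.7599, -22.1905, 0.8869, 0.6011, -0.101]
```

Request:
{"op": "send_rows", "data": {
  "plan": [
    [[0,0.0005,0],[0,0.004,0]]
  ]
}}

```text
time: 18.85
eef_pos: [0.6601, -0.0025, 0.074]
tcp_rot: [0.065, -0.704, 0.704, -0.066]
contact_force: [2.0, -4.0, 4.5]
opening: 0.492
```

```bash
python3 st2.py
```

```text
18.85 tz 0.0424 fz 4.51 q6 1.2276 dq6 0.248 eff [2.6802, -37.7678, -22.1913, 0.8898, 0.601, -0.101]
```

Request:
{"op": "send_rows", "data": {
  "plan": [
    [[0,0.0005,0],[0,0.004,0]]
  ]
}}

```text
time: 18.95
eef_pos: [0.6601, -0.0025, 0.0739]
tcp_rot: [0.057, -0.705, 0.705, -0.057]
contact_force: [0.8, -4.1, 5.3]
opening: 0.492
```

```bash
python3 st2.py
```

```text
18.95 tz 0.0058 fz 5.26 q6 1.2527 dq6 0.25 eff [2.6885, -37.7759, -22.1919, 0.8927, 0.6008, -0.101]
```

Request:
{"op": "send_rows", "data": {
  "plan": [
    [[0,0.0005,0],[0,0.004,0]]
  ]
}}

```text
time: 19.05
eef_pos: [0.6601, -0.0025, 0.0738]
tcp_rot: [0.048, -0.705, 0.706, -0.049]
contact_force: [1.1, -4.2, 5.2]
opening: 0.489
```

```bash
python3 st2.py
```

```text
19.05 tz 0.0172 fz 5.2 q6 1.2779 dq6 0.25 eff [2.6949, -37.7842, -22.1926, 0.8955, 0.6005, -0.101]
```

Request:
{"op": "send_rows", "data": {
  "plan": [
    [[0,0.0005,0],[0,0.004,0]]
  ]
}}

```text
time: 19.15
eef_pos: [0.6601, -0.0025, 0.0738]
tcp_rot: [0.039, -0.706, 0.706, -0.04]
contact_force: [1.7, -4.4, 5.6]
opening: 0.494
```

```bash
python3 st2.py
```

```text
19.15 tz -0.0287 fz 5.59 q6 1.3029 dq6 0.248 eff [2.7044, -37.7497, -22.1611, 0.8951, 0.5987, -0.0982]
```

Request:
{"op": "send_rows", "data": {
  "plan": [
    [[0,0.0005,0],[0,0.004,0]]
  ]
}}

```text
time: 19.25
eef_pos: [0.6602, -0.0025, 0.0737]
tcp_rot: [0.03, -0.706, 0.707, -0.031]
contact_force: [1.6, -4.9, 5.0]
opening: 0.495
```

```bash
python3 st2.py
```

```text
19.25 tz 0.0065 fz 4.97 q6 1.3281 dq6 0.248 eff [2.7094, -37.714, -22.1374, 0.8982, 0.5937, -0.0941]
```

Request:
{"op": "send_rows", "data": {
  "plan": [
    [[0,0.0005,0],[0,0.004,0]]
  ]
}}

```text
time: 19.35
eef_pos: [0.6602, -0.0025, 0.0737]
tcp_rot: [0.021, -0.706, 0.707, -0.022]
contact_force: [2.2, -5.0, 4.5]
opening: 0.495
```

```bash
python3 st2.py
```

```text
19.35 tz 0.0327 fz 4.48 q6 1.3532 dq6 0.248 eff [2.7119, -37.6663, -22.1163, 0.9033, 0.5829, -0.0886]
```

Request:
{"op": "send_rows", "data": {
  "plan": [
    [[0,0,0],[0,0,0]],
    [[0,0,0],[0,0,0]]
  ]
}}

```text
time: 19.55
eef_pos: [0.6602, -0.0025, 0.0737]
tcp_rot: [0.021, -0.707, 0.707, -0.022]
contact_force: [2.2, -4.1, 6.1]
opening: 0.496
```

```bash
python3 st2.py
```

```text
19.55 tz -0.0324 fz 6.05 q6 1.3525 dq6 -0.001 eff [2.8156, -37.7076, -22.1441, 0.8662, 0.5856, -0.0365]
```

Request:
{"op": "send_rows", "data": {
  "plan": [
    [[0,0,0],[0,0,0]],
    [[0,0,0],[0,0,0]],
    [[0,0,0],[0,0,0]],
    [[0,0,0],[0,0,0]],
    [[0,-0.1,0],[0,0,0]],
    [[0,-0.2,0],[0,0,0]],
    [[0,-0.3,0],[0,0,0]],
    [[0,-0.3,0],[0,0,0]],
    [[0,0,0],[0,0,0]],
    [[0,0,0],[0,0,0]]
  ],
  "gripper": 0
}}

```text
time: 20.55
eef_pos: [0.6604, -0.0021, 0.1836]
tcp_rot: [0.021, -0.707, 0.707, -0.023]
contact_force: [0.1, -0.2, -0.2]
opening: 1.002
```

```bash
python3 st.py; python3 - <<'E'
from plant import *
from h import *
s=get_state(); w=read_camera("wrist"); c=read_camera("side"); d=read_camera("scene")
f=lambda i:cv2.resize(i,(400,300),interpolation=cv2.INTER_CUBIC)
cv2.imwrite("pics/w9.png",np.vstack([np.hstack([f(c["img"][130:220,170:290]),f(d["img"][160:250,180:300])]),np.hstack([f(w["img"]),f(d["img"])])]))
E
```

```text
{'time': 20.55, 'eef_pos': [0.6604, -0.0021, 0.1836], 'contact_force': [0.1114, -0.1696, -0.1676], 'wrist_torque': [-0.0427, 0.0038, -0.0281], 'opening': 1.0017} heading -3.0788 q6 1.351 eff6 0.0002
```

View pics/w9.png

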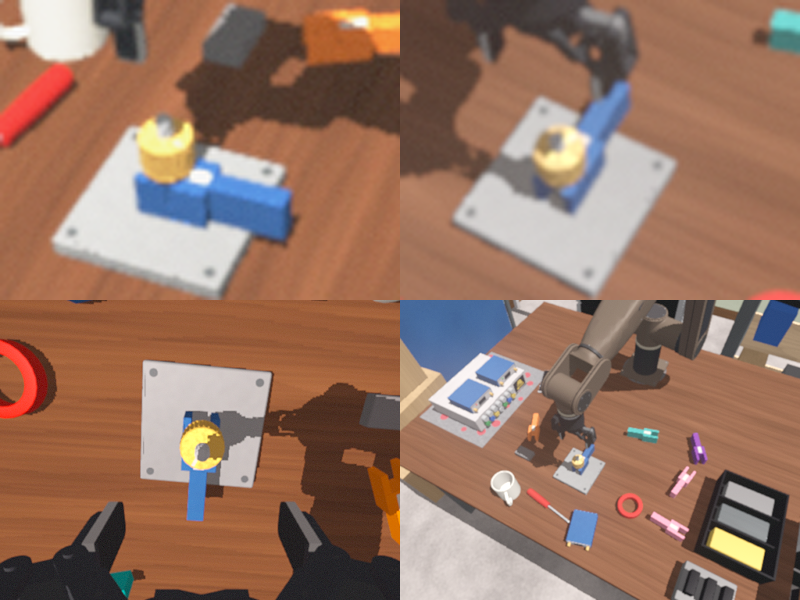

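```bash
python3 -c "
from plant import *
print(sign_off())"
```

```text
the job is handed in; nothing more can be done
None
```

I set the blue gauge on the base plate and turned the collar down until it nipped the gauge, then handed the job in at about 21 s of the 72 s. No verdict was reported, and the nip force is an estimate.

- **Gauge:** I gripped the tail and slid the gauge along the plate until its slot met the rod, which I felt as a rise in the wrist's x force. I then let it go with the collar still clear. The pictures showed it upright and straight on the rod.
- **Collar:** My first grip was too high and closed on the bare rod end above the collar. The collar's outline in the images stayed within about a pixel or two in height (partly hidden by the gripper in one view), so I opened, went 15 mm lower and gripped the collar itself. I turned it about 3.08 rad clockwise, which is about 7.85 mm down. That puts its starting height near 47.8 mm, inside the stated 46 to 49 mm.
- **Nip:** Only the last joint's effort showed the contact, with a small steady rise over the last three rows and a shift in the other joints at the same time. From that rise and the turn past contact, I put the nip at about 5 to 8 N. The wrist torque was too noisy (about ±0.03 N m) to confirm it, and I did not re-test after release.
- **Last checks:** After release the gripper was open, the tool stood at 0.18 m, and its force and torque readings were about zero. The final pictures show the collar on the gauge and the gauge straight. The orange gauge, battery and tape roll looked undisturbed; I judged that by eye and did not measure it.

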